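# Clamp an agar dish on the colony-counting light stage

## Robot

A 6-joint arm with a two-finger parallel gripper is mounted at the origin on a cart in front of the work surface, level with it; the furniture and walls round the work are solid. World frame = base frame: x ahead of the robot, y to its left, z up, the work surface at z = 0. Lengths are in m, angles in degrees, forces in N, time in s.
With the tool pointing down it reaches from about 0.4 to 0.825 m from the base axis. Payload 7 kg.
Tool frame: the origin (TCP) lies at the very end of the fingers, on their centre line; the grasp point (between the pads) lies 19 mm behind it (ctrl.pinch_z is the distance from the TCP to the grasp point, in m); z points along the fingers, x is the direction in which the jaws open and shut, and the axes are right-handed (so a half turn about z gives the same grasp; the last joint's range is limited). The gripper opens to 88 mm and grips with 3 to 60 N. Pads are 19 mm wide; open, the fingers measure 130 mm over their backs; the gripper's body (78 mm by 193 mm) begins 47 mm behind the grasp point.
Start: joints at [81.423, 20.546, 0.682, 0, -70.136, -16.507], TCP at [0.286, 0.611, 0.227] pointing down, gripper open.
Joint ranges: [-176.03, 176.03], [-82.01, 121.73], [-58.28, 71.71], [-173.87, 95.51], [-174.79, -0.11], [-173.66, 173.66]. Speed limits (degrees/s): [136.94, 136.94, 172.46, 180, 180, 180].

## Interface

Orientations are given as [roll, pitch, yaw] about the fixed x, y, z axes, in that order (R = Rz(yaw) Ry(pitch) Rx(roll)).
In Python, from plant import ctrl gives the robot as it stands.
- The arm moves only by the tool carry_out, never from a script. Its argument "increments" is a list of rows, each a list of 7 numbers: the turn, a rotation vector about the world's x, y, z in degrees, then the shift along the world's x, y, z in mm, then the closure, from 0 (fully open) to 1 (shut). In form: [[ax, ay, az, dx, dy, dz, grip], ...]. A call has 1 to 20 rows; each row is the pose to reach, as a shift and turn from the pose commanded when the call began; what a row does not reach only later rows make up. A row lasts 1/8 s, in which the tool goes at most 62.5 mm and 10.7 degrees, less where a joint would pass 70% of its speed; a pose out of reach is approached as far as the arm can. A call with a gripper value outside its range is refused whole. The fingers move at their own pace and stop on an object; the grip force is fixed at half the most. Time passes only in rows, so rows that repeat a pose let the fingers close. It gives the time, the measured TCP pose, the force and the opening at its end, in the units of the state.
- ctrl.get_obs(): the state, without advancing time (a new reading comes with each control period).
- ctrl.snapshot(name): name is "scene" or "top"; returns a dict with "pixels" (384x512x3 uint8, blue, green, red), "intrinsics" (3x3 intrinsics, pixels), "rvec" (rotation vector, rad) and "tvec" (3), from world to camera coordinates, as OpenCV has them. Camera axes: x right, y down, z forward; pixel columns grow to the right and rows downward; lengths in m; the calibration is good to about 2 mm. A picture is of the moment at which its call begins. There is no depth.
- ctrl.close_job(): hands the job in, once; it reports no verdict.
Trained networks look in a picture, given as the dict that the camera call returned (one of the last four; its "shot" number tells which), for a name from the list of things; names that differ only in an ending like _2 or _b are one class to them, and where a whole thing is asked for, a point or a joint stands for the part that bears it (a point fixed in the world has none). Each returns a list of dicts, best first, with "confidence" (0 to 1); they miss things now and then, are a little off and sometimes report something else, mostly with a low value. They report only what shows in the picture. A call takes as long as a camera call. They do not tell look-alikes from the thing itself.
- ctrl.search_frame(picture, label): "centre" ([x, y, z] in m, in world coordinates, good to about 4 mm: the middle of the surface that is visible of it).
- ctrl.outline_of(picture, label): "pixels" (384x512 bool, what is visible of it).
The state is a dict: "clock": time; "joint_pos": joint angles; "qvel": joint speeds; "tau": joint torques, N m; "tool_pos": TCP position; "orientation": TCP orientation; "force": force on the tool from outside, world axes, zero at the start; "moment": the same for the moment, N m; "opening": finger opening in m.
Only numpy, scipy, OpenCV 4.12 (cv2) and the standard library are available. Lean on these libraries where they do the work, as an engineer would, in place of code of your own. Each camera call takes 0.05 s, during which the arm holds its last target. There are 200 camera calls.

## Task

Lay the dish with the pink agar flat on the lit window of the light stage, in the open gap between the fixed V-block and the sprung jaw, keeping it level on the way. Then turn the black cam knob clockwise until the brass roller drops into the notch of the cam and the jaw grips the dish for counting, and let go. Leave the tan dish, the amber bottle and the red marker where they are.

Things in the scene. Friction and masses are not known exactly. Their poses are not given: they have to be found in the camera images.
- dish_stage: Light stage: white box, 130 (x) by 256 mm (its y), dark top 34 mm above the worktop, fixed. Origin: centre of its underside; z up. Along its y from +y: fixed V-block, white window for the dish, sprung steel V jaw, cam with black knob, crosshead with brass roller. Block and jaw stand 14 mm above its top, guide barrels 17 mm. The dish's two x sides stay free: carry it with a finger on each x side.
- load_spot (a point): Middle of the open gap for the dish, on the stage top (34 mm above the worktop), at stage (x 0, y +54.5 mm); axes as the stage. Set the middle of the dish here: with the jaw open it has about 7 mm of play towards the V-block and towards the jaw.
- seat (a point): Where the middle of the dish's underside comes to lie once it is clamped against the V-block: 7.5 mm farther along stage +y than load_spot, on the stage top. The jaw pushes the dish there by itself.
- dish_pink: Closed round dish with PINK agar, 61 mm across, 15 mm high, 20 to 45 g, loose on the worktop. Origin: centre of its underside, z up. Fingers close on it at a width of about 58 mm, from above across the middle, at any yaw; the solid part to grip reaches 12 mm up.
- dish_tan: The same dish with TAN agar, loose on the worktop; it stays where it is. Origin: centre of its underside. The two dishes may have swapped places.
- cam_knob (a joint): Turn of knob and cam, rad, growing clockwise seen from above. 0: the notch faces the roller. Starts at -1.45 to -0.8, clamp open; turns from -2.2 to 1.3, so also too far. About 0.06 Nm turns it. The cam is a 32 mm radius disc with one V notch; from 0.4 before 0 the roller slips down the notch's flank and draws the knob, if let go, on towards 0. Past 0.4 it is out again.
- knob_grip (a point): On the knob's upright axis at mid-height of its bar: 70 mm above the worktop, stage (x 0, y -55 mm). The bar is 44 mm long, 12 thick, 24 high (58 to 82 mm above the worktop), black, white line on top. Its length is this point's x axis (turns with the knob; along stage x at joint 0). Pinch across its thickness from above. Below: a skirt of 33 mm diameter; cam top 46 mm above the worktop.
- clamp_jaw (a joint): Travel of the sprung carriage (jaw, rods, crosshead, roller) along stage +y, m. About 0: roller on the cam's rim, jaw open. About 0.015: roller dropped into the notch and the jaw gripping a dish against the V-block with 4 to 5 N. About 0.0165: dropped with no dish between.
- roller_center (a point): Top of the brass follower roller (12 mm diameter) on the crosshead at the stage's -y end, 47 mm above the worktop; it moves along stage +y by the travel of the carriage when it drops into the notch.
- amber_bottle: Amber bottle with black cap, 42 mm across, 81 mm high, behind the stage; bystander. Origin: centre of its underside.
- red_marker: Red marker, 132 mm long, lying on the worktop near its front edge; bystander. Origin: middle of its underside.
Not all that is in view belongs to the job. What is shaped like the dish_pink but blue is not meant.

How it is judged (in metres and radians):
On the way:
1. the pink dish lies flat on the stage between the V-block and the open jaw (distance between dish_pink and load_spot below 0.012 m and angle between dish_pink's own z axis and vertical below 0.08 rad and value of joint clamp_jaw below 0.004 m), for 0.2 s.
At the end, for the whole second after the job is handed in: The pink dish lies flat (tilt under 0.08 rad) and at rest on the stage top within 4 mm, its middle within 5 mm of the seat; the roller is in the notch (carriage travel over 12 mm, knob within 0.3 rad of 0) and the jaw presses on the dish with over 1.5 N (horizontal distance between dish_pink and seat below 0.005 m and z of dish_pink in the frame of seat between -0.004 and 0.004 m and angle between dish_pink's own z axis and vertical below 0.08 rad and value of joint clamp_jaw above 0.012 m and value of joint cam_knob between -0.3 and 0.3 rad and contact force between clamp_jaw and dish_pink above 1.5 N and linear speed of dish_pink below 0.02 m/s); the robot touches nothing.
It fails at once if the pink dish is tipped by more than 0.4 rad (angle between dish_pink's own z axis and vertical above 0.4 rad).
It fails at once if the tan dish is moved by more than 25 mm (distance of dish_tan from where it was at the start of the episode above 0.025 m).
It fails at once if the amber bottle is moved by more than 25 mm (distance of amber_bottle from where it was at the start of the episode above 0.025 m).
It fails at once if the red marker is moved by more than 40 mm (distance of red_marker from where it was at the start of the episode above 0.04 m).
It also fails if it takes over 51 s, if anything falls off the work surface, if the arm or the gripper's body presses on something with over 40 N, if the wrist force passes 120 N, or if a joint passes its speed limit or range.

## Working session

There is one attempt and no reset: what is moved stays moved. The work goes in short steps, Python scripts to look and compute and a tool call to move; the robot and the scene stay as the last step left them, time stands still between calls to the robot, and variables do not carry over. Pictures are saved under pics/ and viewed, about 8 in all and at most 12, crops included, and the job is handed in when it is done.

Besides the shell and the picture viewer there is one more tool, called after ">>>" by a JSON object that holds its "method" and its "body", one argument or row to a line. carry_out: Moves the arm, as the interface text tells. Its arguments: {"type":"object","properties":{"increments":{"type":"array"}},"required":["increments"]}

```bash
mkdir -p pics; cat > h.py <<'E'
import numpy as np, cv2
from plant import ctrl
def snap(n,f=None):
    p=ctrl.snapshot(n)
    if f: cv2.imwrite('pics/'+f,p['pixels'])
    return p
def proj(p,X):
    return cv2.projectPoints(np.float64(X).reshape(-1,1,3),p['rvec'],p['tvec'],p['intrinsics'],None)[0].reshape(-1,2)
def ray(p,uv,z):
    R=cv2.Rodrigues(np.float64(p['rvec']))[0];t=np.float64(p['tvec']).ravel();c=-R.T@t
    uv=np.float64(uv).reshape(-1,2)
    d=np.c_[uv,np.ones(len(uv))]@np.linalg.inv(p['intrinsics']).T@R
    return c+d*((z-c[2])/d[:,2])[:,None]
E
python3 - <<'E'
from h import *
np.set_printoptions(precision=3,suppress=True)
a=snap('top','t1.png');b=snap('scene','s1.png')
for n,p in(('top',a),('scene',b)):
  for l in 'dish_stage dish_pink dish_tan cam_knob clamp_jaw roller_center amber_bottle red_marker'.split():
    print(n,l,[(np.array(d['centre']).round(3).tolist(),round(d['confidence'],2),proj(p,d['centre'])[0].round().tolist()) for d in ctrl.search_frame(p,l)[:3]])
print(ctrl.get_obs()); print(ctrl.pinch_z)
E
```

```text
top dish_stage [([0.546, -0.097, 0.035], 0.65, [311.0, 221.0])]
top dish_pink [([0.579, 0.276, 0.015], 0.91, [181.0, 208.0]), ([0.498, 0.174, 0.018], 0.71, [215.0, 237.0]), ([0.42, 0.116, 0.015], 0.61, [235.0, 265.0])]
top dish_tan [([0.434, 0.26, 0.016], 0.7, [184.0, 259.0])]
top cam_knob [([0.554, -0.147, 0.045], 0.7, [329.0, 218.0])]
top clamp_jaw [([0.558, -0.143, 0.047], 0.97, [328.0, 217.0])]
top roller_center [([0.557, -0.144, 0.05], 0.8, [329.0, 217.0])]
top amber_bottle [([0.76, -0.159, 0.056], 0.48, [333.0, 147.0])]
top red_marker [([0.374, -0.181, 0.007], 0.76, [340.0, 284.0]), ([0.546, -0.099, 0.034], 0.48, [312.0, 221.0])]
scene dish_stage [([0.534, -0.146, 0.041], 0.59, [273.0, 254.0])]
scene dish_pink [([0.577, 0.269, 0.02], 0.79, [216.0, 183.0]), ([0.415, 0.11, 0.012], 0.76, [186.0, 225.0]), ([0.492, 0.159, 0.014], 0.58, [205.0, 208.0])]
scene dish_tan [([0.432, 0.256, 0.015], 0.51, [173.0, 198.0])]
scene cam_knob [([0.552, -0.16, 0.046], 0.9, [283.0, 253.0])]
scene clamp_jaw [([0.558, -0.172, 0.051], 0.82, [288.0, 254.0])]
scene roller_center [([0.551, -0.173, 0.049], 0.67, [285.0, 256.0])]
scene amber_bottle [([0.761, -0.179, 0.046], 0.89, [359.0, 233.0])]
scene red_marker [([0.37, -0.19, 0.015], 0.67, [217.0, 298.0])]
{'clock': 0.9, 'joint_pos': array([ 81.422,  20.545,   0.682,  -0.001, -70.135, -16.508]), 'qvel': array([ 0.069, -0.013,  0.042, -0.003, -0.039, -0.016]), 'tau': array([ -0.001, -58.236,  29.331,   7.003,   0.013,  -0.   ]), 'tool_pos': array([0.286, 0.611, 0.227]), 'orientation': array([ 179.998,    0.002, -115.086]), 'force': array([0.231, 0.561, 0.224]), 'moment': array([-0.012,  0.018,  0.036]), 'opening': 0.08778220593422797}
0.0188
```

```bash
ls pics
```

```text
s1.png
t1.png
```

```bash
python3 - <<'E'
import cv2
a=cv2.imread('pics/t1.png')[110:310,150:400]
cv2.imwrite('pics/t1c.png',cv2.resize(a,None,fx=3,fy=3,interpolation=cv2.INTER_CUBIC))
E
```

```text
(no output)
```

View pics/t1c.png

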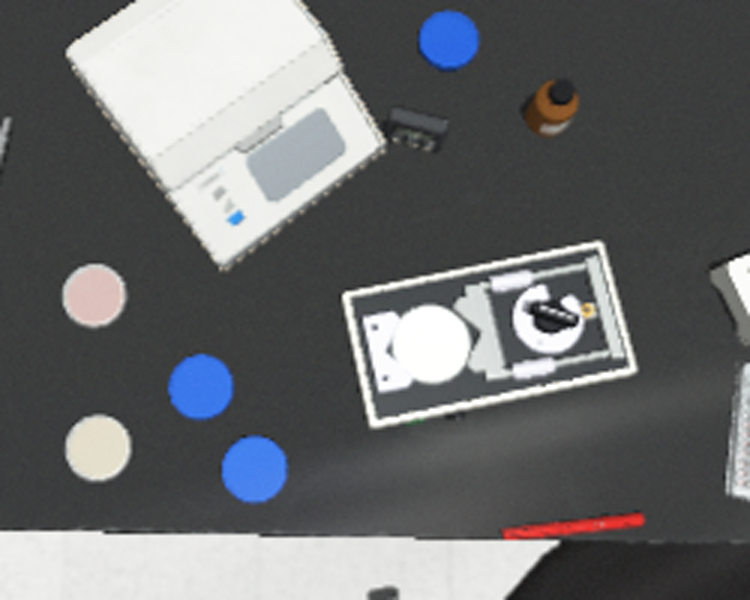

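View pics/s1.png

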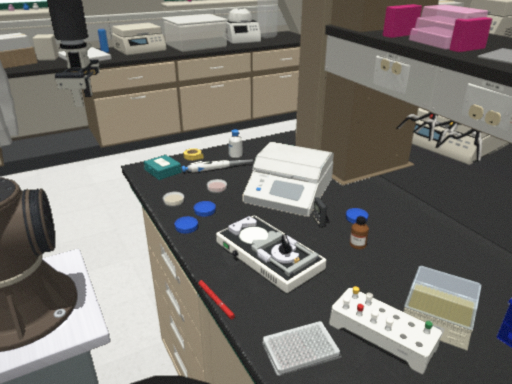

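The pink dish shows at top pixel (181,208) and the tan one at (183,259); the two blue ones are look-alikes. The stage is centred near (313,221), with the V-block on its left (+y) and the knob near (334,215). The notch points up in the image, so the jaw is open.

```bash
python3 - <<'E'
from h import *
np.set_printoptions(precision=4,suppress=True)
a=snap('top');im=a['pixels'];
f=lambda u:np.array([150,110])+np.float64(u)/3-0.33
C=ray(a,f([(344,293),(604,242),(635,372),(371,427)]),0.034);print(C[:,:2]);print([np.linalg.norm(C[i]-C[(i+1)%4]) for i in range(4)])
m=ctrl.outline_of(a,'dish_stage')[0]['pixels'].astype(np.uint8)
c=max(cv2.findContours(m,0,2)[0],key=cv2.contourArea)[:,0,:]
# fit model: silhouette of box by residual of image: hull of projected box vs mask
from scipy.optimize import minimize
def box(q):
    x,y,t=q;R=np.array([[np.cos(t),-np.sin(t)],[np.sin(t),np.cos(t)]])
    P=np.array([(sx*.065,sy*.128) for sx in(-1,1) for sy in(-1,1)])@R.T+[x,y]
    return np.r_[np.c_[P,[0.0]*4],np.c_[P,[.034]*4]]
def cost(q):
    h=cv2.convexHull(proj(a,box(q)).astype(np.float32))
    return sum(cv2.pointPolygonTest(h,(float(u),float(v)),True)**2 for u,v in c)
ctr=C.mean(0);d=(C[0]+C[3]-C[1]-C[2])[:2];t0=np.arctan2(-d[0],d[1])
print('corners',ctr,np.degrees(t0))
r=minimize(cost,[ctr[0],ctr[1],t0],method='Nelder-Mead');print('mask',r.x,np.degrees(r.x[2]),(r.fun/len(c))**.5,m.sum())
def stg(q,x,y,z):
    t=q[2];return [q[0]+x*np.cos(t)-y*np.sin(t),q[1]+x*np.sin(t)+y*np.cos(t),z]
for q in([ctr[0],ctr[1],t0],r.x):
    print('load',stg(q,0,.0545,.034),'knob',stg(q,0,-.055,.07),'seat',stg(q,0,.062,.034))
q=r.x
# knob: white line / black bar ; bar ends (crop px)
for pr in([(531,303),(580,325)],):
    B=ray(a,f(pr),0.082);print('bar',B,np.degrees(np.arctan2(*(B[0]-B[1])[1::-1])),B.mean(0))
for n in('top','scene'):
  p=a if n=='top' else snap('scene')
  for d in ctrl.outline_of(p,'dish_pink'):
    k=d['pixels'];u=cv2.fitEllipse(max(cv2.findContours(k.astype(np.uint8),0,2)[0],key=cv2.contourArea))[0] if k.sum()>20 else None
    print(n,d['confidence'],k.sum(),u,u and ray(p,u,.0085), im[k].mean(0) if n=='top' else p['pixels'][k].mean(0))
v=im.copy()
for X,col in((box(r.x)[4:],(0,0,255)),(np.array([stg(q,0,.0545,.034),stg(q,0,-.055,.082)]),(255,0,255))):
  for u in proj(a,X): cv2.circle(v,tuple(int(round(s*16)) for s in u),16,col,-1,cv2.LINE_AA,4)
cv2.imwrite('pics/t2.png',cv2.resize(v[170:270,250:375],None,fx=6,fy=6,interpolation=cv2.INTER_CUBIC))
E
```

```text
[[ 0.5832  0.0353]
 [ 0.6376 -0.2133]
 [ 0.5136 -0.2374]
 [ 0.4581  0.0087]]
[np.float64(0.2544687417335479), np.float64(0.12625304777421378), np.float64(0.2523341229382501), np.float64(0.127835003637502)]
corners [ 0.5481 -0.1017  0.034 ] 12.527567300436852
mask [ 0.549  -0.0997  0.2347] 13.449388500613441 1.020798785395944 4112
load [np.float64(0.5363079600504599), np.float64(-0.04848102498187187), 0.034] knob [np.float64(0.560059531037566), np.float64(-0.15537402229995842), 0.07] seat [np.float64(0.5346811401198361), np.float64(-0.04115958680940019), 0.034]
load [np.float64(0.5362976617743821), np.float64(-0.04668312682353228), 0.034] knob [np.float64(0.5617658662526217), np.float64(-0.15318017166823478), 0.07] seat [np.float64(0.5345532642073794), np.float64(-0.03938880868348417), 0.034]
bar [[ 0.569  -0.1322  0.082 ]
 [ 0.5498 -0.1757  0.082 ]] 66.2410536372608 [ 0.5594 -0.154   0.082 ]
top 0.71 394 (233.9656982421875, 265.8275146484375) [[0.4188 0.118  0.0085]] [227.3782 124.165   68.8858]
top 0.68 311 (298.8575134277344, 122.82980346679688) [[ 0.8531 -0.0683  0.0085]] [213.0965 100.3891  45.0965]
top 0.67 357 (216.52035522460938, 238.60067749023438) [[0.4941 0.1704 0.0085]] [227.8235 116.8627  58.521 ]
top 0.62 351 (180.88893127441406, 207.6478729248047) [[0.582  0.278  0.0085]] [185.7664 190.5413 210.4017]
scene 0.81 295 (186.05770874023438, 223.9727783203125) [[0.4186 0.1176 0.0085]] [182.4644  90.7627  50.3119]
scene 0.8 200 (355.52325439453125, 214.8010711669922) [[ 0.8501 -0.0658  0.0085]] [183.215  90.925  50.675]
scene 0.73 278 (204.65638732910156, 207.876953125) [[0.4949 0.1702 0.0085]] [175.5144  87.705   49.3094]
scene 0.61 221 (216.6578826904297, 185.4825897216797) [[0.5798 0.2754 0.0085]] [162.3122 167.905  180.905 ]
```

View pics/t2.png

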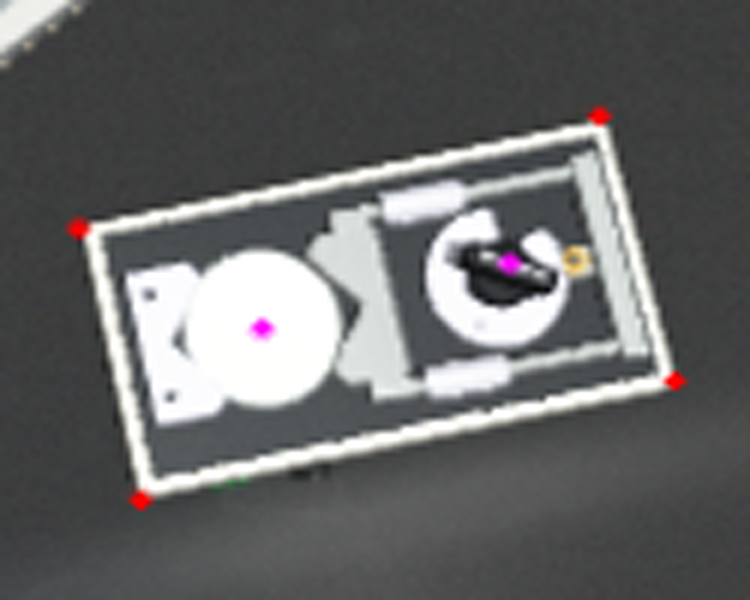

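The corner fit matches the stage edges; the red mask-fit dots sit about 2 mm to the upper left. I take the stage centre as (0.548,-0.101) with yaw 12.6°, and the knob at about -0.93 rad. Next I move above the pink dish with the jaws along stage x.

>>> {"method": "carry_out", "body": {
  "increments": [
    [0,0,-52.3,294,-334,-127,0],
    [0,0,-52.3,294,-334,-127,0],
    [0,0,-52.3,294,-334,-127,0],
    [0,0,-52.3,294,-334,-127,0],
    [0,0,-52.3,294,-334,-127,0],
    [0,0,-52.3,294,-334,-127,0],
    [0,0,-52.3,294,-334,-127,0],
    [0,0,-52.3,294,-334,-127,0],
    [0,0,-52.3,294,-334,-127,0],
    [0,0,-52.3,294,-334,-127,0],
    [0,0,-52.3,294,-334,-127,0],
    [0,0,-52.3,294,-334,-127,0],
    [0,0,-52.3,294,-334,-127,0],
    [0,0,-52.3,294,-334,-127,0]
  ]
}}

```text
clock: 2.9
tool_pos: [0.58, 0.2776, 0.0997]
orientation: [180.0, 0.0, -167.4]
force: [0.4, -0.6, 0.2]
opening: 0.0877
```

```bash
python3 - <<'E'
from h import *
o=ctrl.get_obs();print(o['tool_pos'],o['orientation'],o['joint_pos'])
b=snap('scene');t=snap('top')
cv2.imwrite('pics/h1.png',np.hstack([cv2.resize(b['pixels'][110:250,140:280],(400,400)),cv2.resize(t['pixels'][140:280,120:260],(400,400))]))
E
```

```text
[0.58001814 0.27761984 0.09966406] [ 1.79995766e+02  6.52828949e-03 -1.67355788e+02] [ 4.29313251e+01  2.34199274e+01 -1.26770669e+01 -4.50110538e-04
 -5.38952331e+01 -3.02868473e+01]
```

View pics/h1.png

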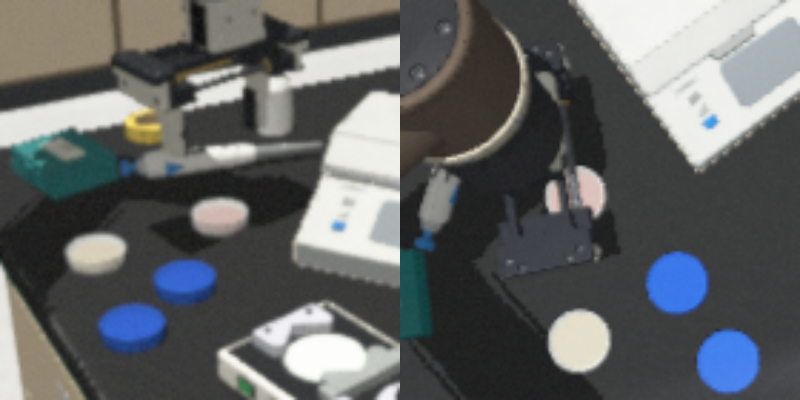

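The open fingers hover over the pink dish (right panel near (575,195)), and nothing else is in the way. I descend and grip.

>>> {"method": "carry_out", "body": {
  "increments": [
    [0,0,0,0,0,-40,0],
    [0,0,0,0,0,-70,0],
    [0,0,0,0,0,-85,0],
    [0,0,0,0,0,-96,0],
    [0,0,0,0,0,-96,0],
    [0,0,0,0,0,-96,0]
  ]
}}

```text
clock: 3.75
tool_pos: [0.5808, 0.2778, 0.0046]
orientation: [180.0, 0.1, -167.4]
force: [-0.1, -0.2, 0.4]
opening: 0.0875
```

>>> {"method": "carry_out", "body": {
  "increments": [
    [0,0,0,0,0,0,0.3],
    [0,0,0,0,0,0,0.5],
    [0,0,0,0,0,0,0.5],
    [0,0,0,0,0,0,0.5],
    [0,0,0,0,0,0,0.5],
    [0,0,0,0,0,0,0.5],
    [0,0,0,0,0,0,0.5],
    [0,0,0,0,0,0,0.5]
  ]
}}

```text
clock: 4.75
tool_pos: [0.5802, 0.2773, 0.0037]
orientation: [180.0, 0.0, -167.4]
force: [-1.8, -0.1, 4.0]
opening: 0.0566
```

>>> {"method": "carry_out", "body": {
  "increments": [
    [0,0,0,0,0,20,0.5],
    [0,0,0,0,0,60,0.5],
    [0,0,0,0,0,100,0.5],
    [0,0,0,0,0,120,0.5],
    [0,0,0,0,0,120,0.5],
    [0,0,0,0,0,120,0.5]
  ]
}}

```text
clock: 5.5
tool_pos: [0.5796, 0.277, 0.1224]
orientation: [-180.0, -0.1, -167.4]
force: [-0.1, -0.5, -0.0]
opening: 0.057
```

```bash
python3 - <<'E'
from h import *
o=ctrl.get_obs();print(o['tool_pos'],o['orientation'],o['opening'],o['force'])
b=snap('scene')
c=o['tool_pos'];print(proj(b,[c]))
for d in ctrl.outline_of(b,'dish_pink'):
    k=d['pixels'];print(d['confidence'],k.sum(),np.argwhere(k).mean(0)[::-1],b['pixels'][k].mean(0))
cv2.imwrite('pics/h2.png',cv2.resize(b['pixels'][80:240,120:300],(720,640))[:600])
E
```

```text
[0.57959953 0.27695951 0.12238556] [-1.79983080e+02 -8.04980762e-02 -1.67405945e+02] 0.05702472800059112 [-0.10526013 -0.50955838 -0.0195119 ]
[[214.72993148 151.78373921]]
0.9 289 [185.69204152 224.46020761] [182.95155709  90.47750865  49.80622837]
0.73 297 [204.72390572 208.18181818] [169.95622896  85.91919192  49.35690236]
0.72 173 [216.50867052 150.32947977] [163.39306358 168.97687861 182.35260116]
0.64 186 [355.47311828 213.69892473] [188.4516129   93.3655914   51.84408602]
```

View pics/h2.png

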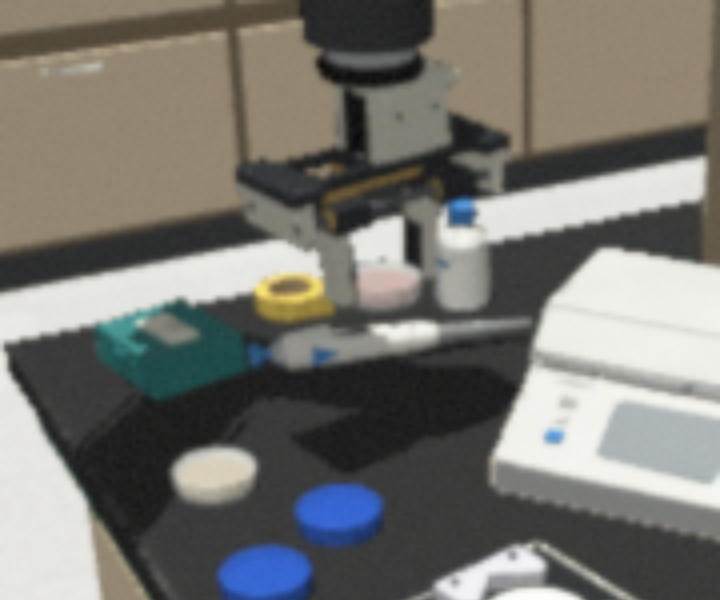

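The dish is held level between the fingers (about (390,285) in the crop). I carry it past the balance with a detour toward the robot.

>>> {"method": "carry_out", "body": {
  "increments": [
    [0,0,0,-20,-20,20,0.5],
    [0,0,0,-45,-55,30,0.5],
    [0,0,0,-65,-95,30,0.5],
    [0,0,0,-70,-135,30,0.5],
    [0,0,0,-70,-175,30,0.5],
    [0,0,0,-66,-215,30,0.5],
    [0,0,0,-58,-255,20,0.5],
    [0,0,0,-50,-290,0,0.5],
    [0,0,0,-45,-315,-20,0.5],
    [0,0,0,-44,-325,-40,0.5],
    [0,0,0,-44,-325,-50,0.5],
    [0,0,0,-44,-325,-50,0.5],
    [0,0,0,-44,-325,-50,0.5]
  ]
}}

```text
clock: 7.22
tool_pos: [0.5366, -0.0471, 0.0741]
orientation: [-180.0, 0.0, -167.3]
force: [0.9, -0.1, 0.2]
opening: 0.0566
```

```bash
python3 - <<'E'
from h import *
o=ctrl.get_obs();print(o['tool_pos'],o['orientation'],o['opening'],o['force'])
b=snap('scene','s3.png');t=snap('top')
cv2.imwrite('pics/h3.png',np.hstack([cv2.resize(b['pixels'][170:310,190:330],(400,400),interpolation=2),cv2.resize(t['pixels'][150:290,240:380],(400,400),interpolation=2)]))
E
```

```text
[ 0.53662671 -0.04708515  0.07409929] [-1.79991275e+02  4.10416046e-02 -1.67327529e+02] 0.05657362465364172 [ 0.88892406 -0.12232283  0.20313594]
```

View pics/h3.png

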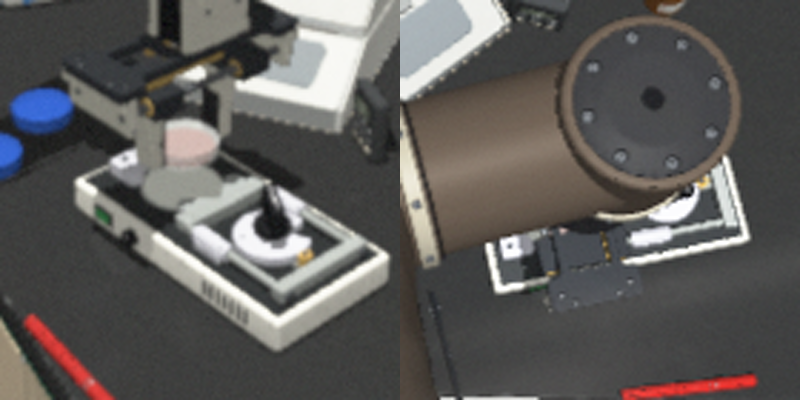

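The dish hangs level over the white window (left panel: dish (190,145), window (180,185)). I lower it gently.

>>> {"method": "carry_out", "body": {
  "increments": [
    [0,0,0,0,-1,-12,0.5],
    [0,0,0,0,-1,-22,0.5],
    [0,0,0,0,-1,-29,0.5],
    [0,0,0,0,-1,-33,0.5],
    [0,0,0,0,-1,-36,0.5],
    [0,0,0,0,-1,-36,0.5],
    [0,0,0,0,-1,-36,0.5],
    [0,0,0,0,-1,-36,0.5]
  ]
}}

```text
clock: 8.32
tool_pos: [0.5364, -0.0486, 0.0377]
orientation: [-180.0, 0.0, -167.4]
force: [0.1, -0.2, 0.5]
opening: 0.0568
```

>>> {"method": "carry_out", "body": {
  "increments": [
    [0,0,0,0,0,-0.5,0.3],
    [0,0,0,0,0,-0.5,0],
    [0,0,0,0,0,-0.5,0],
    [0,0,0,0,0,-0.5,0],
    [0,0,0,0,0,10,0],
    [0,0,0,0,0,40,0],
    [0,0,0,0,0,80,0],
    [0,0,0,0,0,100,0],
    [0,0,0,0,0,100,0]
  ]
}}

```text
clock: 9.45
tool_pos: [0.5374, -0.0485, 0.1401]
orientation: [-180.0, 0.3, -167.4]
force: [0.0, -0.4, -0.7]
opening: 0.0879
```

```bash
python3 - <<'E'
from h import *
o=ctrl.get_obs();print(o['tool_pos'],o['opening'],o['force'])
b=snap('scene')
for d in ctrl.outline_of(b,'dish_pink'):
    k=d['pixels'];u=cv2.fitEllipse(max(cv2.findContours(k.astype(np.uint8),0,2)[0],key=cv2.contourArea))[0]
    print(d['confidence'],k.sum(),u,ray(b,u,.0425))
print(proj(b,[[.536,-.048,.034],[.56,-.155,.082]]))
cv2.imwrite('pics/h4.png',cv2.resize(b['pixels'][200:300,200:333],(798,600),interpolation=2))
E
```

```text
[ 0.53742463 -0.04848548  0.14013437] 0.08790396485924717 [ 0.03999208 -0.39547847 -0.69996133]
0.73 280 (254.2532958984375, 231.801513671875) [[ 0.53831413 -0.04634855  0.0425    ]]
0.73 294 (186.69496154785156, 224.03445434570312) [[0.40376851 0.06710815 0.0425    ]]
0.69 207 (355.3447265625, 214.43350219726562) [[ 0.81280696 -0.1043179   0.0425    ]]
0.59 272 (204.63986206054688, 208.32113647460938) [[0.47390147 0.11597451 0.0425    ]]
[[253.7568413  235.19617004]
 [285.22263813 238.67289559]]
```

View pics/h4.png

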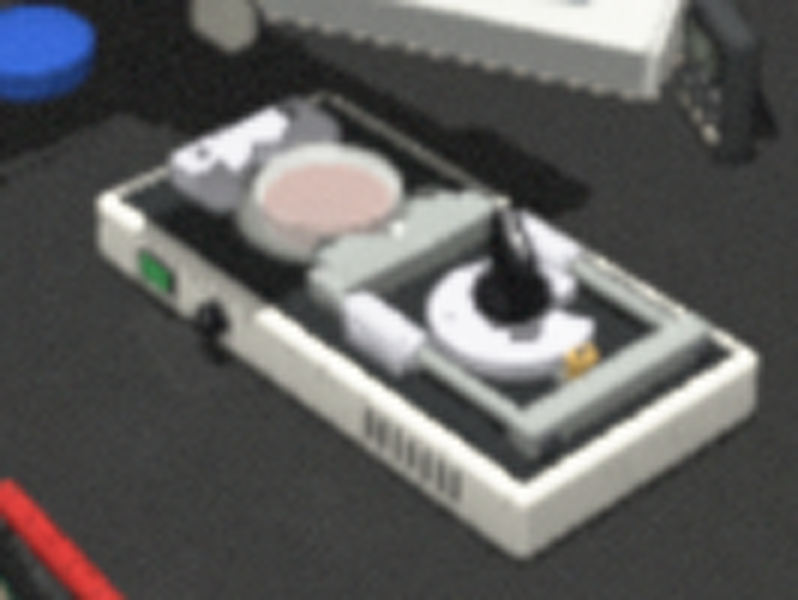

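The dish lies flat on the window between V-block and jaw (crop (325,200)). The knob bar (510,270) is still in the open position. Next I move over the knob with the jaws across the bar.

>>> {"method": "carry_out", "body": {
  "increments": [
    [0,0,-10,6,-27,0,0.3],
    [0,0,-20,12,-55,0,0.45],
    [0,0,-30,18,-80,0,0.45],
    [0,0,-36.4,24,-106,0,0.45],
    [0,0,-36.4,24,-106,-20,0.45],
    [0,0,-36.4,24,-106,-20,0.45],
    [0,0,-36.4,24,-106,-20,0.45]
  ]
}}

```text
clock: 10.42
tool_pos: [0.5601, -0.1546, 0.1175]
orientation: [-180.0, -0.0, 156.2]
force: [0.1, 0.8, 0.3]
opening: 0.0482
```

```bash
python3 - <<'E'
from h import *
o=ctrl.get_obs();print(o['tool_pos'],o['orientation'],o['opening'],o['force'],o['joint_pos'])
b=snap('scene')
cv2.imwrite('pics/h5.png',cv2.resize(b['pixels'][185:300,200:353],(798,600),interpolation=2))
E
```

```text
[ 0.56007673 -0.15457982  0.11747726] [-1.79966202e+02 -3.86841359e-02  1.56248971e+02] 0.048216732364324735 [0.12067294 0.77317476 0.30151814] [ 3.85441123e+00  1.71865208e+01 -1.96678398e+01  1.50182926e-02
 -5.31955820e+01 -2.76144314e+01]
```

View pics/h5.png

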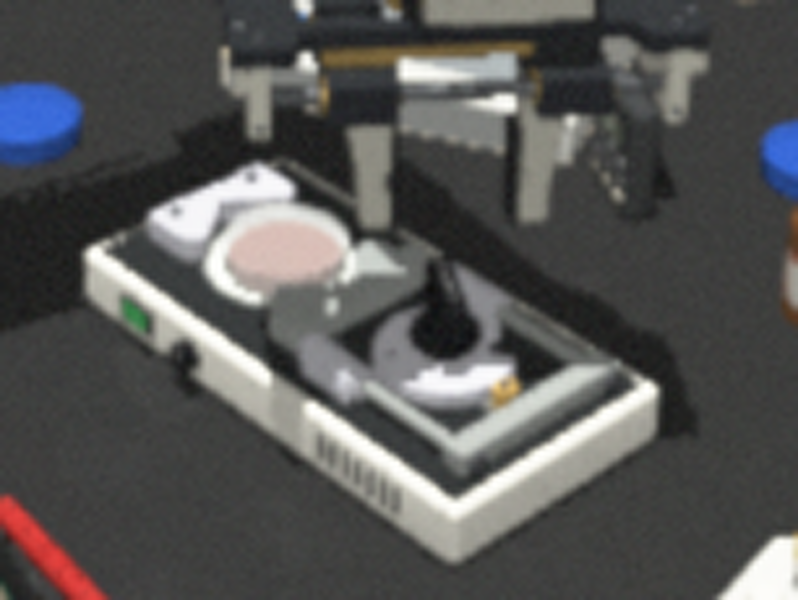

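The fingers straddle the bar, centred over the knob at (440,290). I lower and pinch.

>>> {"method": "carry_out", "body": {
  "increments": [
    [0,0,0,0,0,-25,0.45],
    [0,0,0,0,0,-45,0.45],
    [0,0,0,0,0,-56,0.45],
    [0,0,0,0,0,-56,0.45],
    [0,0,0,0,0,-56,0.7],
    [0,0,0,0,0,-56,0.92],
    [0,0,0,0,0,-56,0.92],
    [0,0,0,0,0,-56,0.92],
    [0,0,0,0,0,-56,0.92],
    [0,0,0,0,0,-56,0.92]
  ]
}}

```text
clock: 11.72
tool_pos: [0.5603, -0.1546, 0.0618]
orientation: [180.0, 0.0, 156.2]
force: [0.1, 1.3, 1.9]
opening: 0.0121
```

>>> {"method": "carry_out", "body": {
  "increments": [
    [0,0,-5,0,0,0,0.92],
    [0,0,-10,0,0,0,0.92],
    [0,0,-15,0,0,0,0.92],
    [0,0,-20,0,0,0,0.92],
    [0,0,-25,0,0,0,0.92],
    [0,0,-30,0,0,0,0.92],
    [0,0,-35,0,0,0,0.92],
    [0,0,-40,0,0,0,0.92],
    [0,0,-44,0,0,0,0.92],
    [0,0,-48,0,0,0,0.92],
    [0,0,-51,0,0,0,0.92],
    [0,0,-53,0,0,0,0.92],
    [0,0,-53,0,0,0,0.92],
    [0,0,-53,0,0,0,0.92],
    [0,0,-53,0,0,0,0.92]
  ]
}}

```text
clock: 13.6
tool_pos: [0.5604, -0.1546, 0.0618]
orientation: [180.0, -0.0, 103.3]
force: [-1.7, 3.7, 4.2]
opening: 0.0113
```

```bash
python3 - <<'E'
from h import *
o=ctrl.get_obs();print(o['tool_pos'],o['orientation'],o['opening'],o['force'],o['moment'])
b=snap('scene')
cv2.imwrite('pics/h6.png',cv2.resize(b['pixels'][185:300,200:353],(798,600),interpolation=2))
E
```

```text
[ 0.56035797 -0.1545537   0.06176561] [ 1.79976289e+02 -6.80867133e-04  1.03251243e+02] 0.01131990048051161 [-1.686229    3.71363493  4.22216431] [ 1.34330797  0.2601668  -0.04343832]
```

View pics/h6.png

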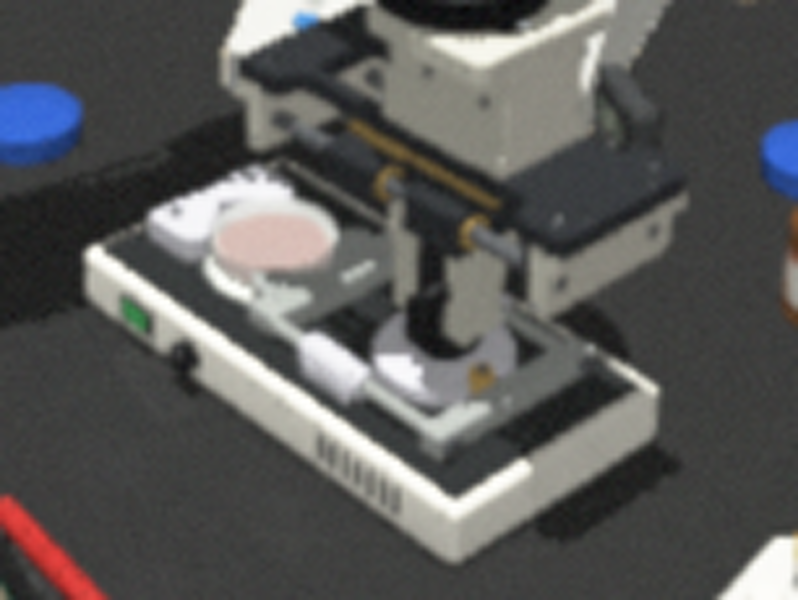

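The roller has dropped in (480,375) and the jaw has pushed the dish against the V-block. I let go and lift straight up.

>>> {"method": "carry_out", "body": {
  "increments": [
    [0,0,0,0,0,0,0.7],
    [0,0,0,0,0,0,0.55],
    [0,0,0,0,0,0,0.55],
    [0,0,0,0,0,0,0.55],
    [0,0,0,0,0,20,0.55],
    [0,0,0,0,0,60,0.55],
    [0,0,0,0,0,110,0.55],
    [0,0,0,0,0,140,0.55],
    [0,0,0,0,0,140,0.55]
  ]
}}

```text
clock: 14.78
tool_pos: [0.5616, -0.1548, 0.2045]
orientation: [179.7, 0.1, 103.2]
force: [0.2, -0.6, -1.0]
opening: 0.0394
```

>>> {"method": "carry_out", "body": {
  "increments": [
    [0,0,0,-20,50,40,0.55],
    [0,0,0,-40,100,60,0.55],
    [0,0,0,-50,150,60,0.55],
    [0,0,0,-50,200,60,0.55],
    [0,0,0,-50,250,60,0.55],
    [0,0,0,-50,300,60,0.55],
    [0,0,0,-50,350,60,0.55],
    [0,0,0,-50,400,60,0.55],
    [0,0,0,-50,400,60,0.55],
    [0,0,0,-50,400,60,0.55]
  ]
}}

```text
clock: 16.02
tool_pos: [0.5097, 0.2451, 0.2605]
orientation: [-179.9, 0.1, 103.3]
force: [-0.3, -0.8, 0.2]
opening: 0.0396
```

```bash
python3 - <<'E'
from h import *
o=ctrl.get_obs();print(o['clock'],o['tool_pos'],o['force'])
b=snap('scene');t=snap('top')
for p in(b,t):
  for d in ctrl.outline_of(p,'dish_pink'):
    k=d['pixels']
    if p['pixels'][k].mean(0)[2]>120:
      u=cv2.fitEllipse(max(cv2.findContours(k.astype(np.uint8),0,2)[0],key=cv2.contourArea))[0];print(ray(p,u,.0425))
cv2.imwrite('pics/h7.png',np.hstack([cv2.resize(b['pixels'][195:305,205:315],(400,400),interpolation=2),cv2.resize(t['pixels'][165:275,255:365],(400,400),interpolation=2)]))
E
```

```text
16.025 [0.50969328 0.24512654 0.26047196] [-0.32972716 -0.80452946  0.19070166]
[[ 0.5366177  -0.03642894  0.0425    ]]
[[ 0.53575604 -0.03949084  0.0425    ]]
```

View pics/h7.png

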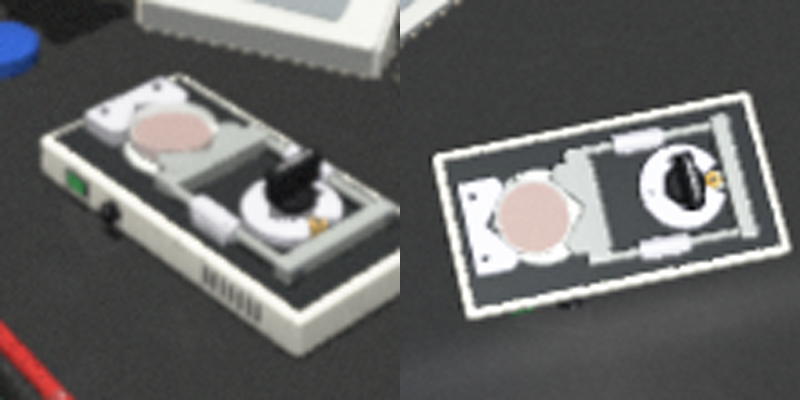

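The dish is clamped between V-block and jaw (right panel (535,215)), the roller sits in the notch (712,180), and the bar lies along stage x. The arm is clear, so I hand in.

```bash
python3 -c "
from plant import ctrl
print(ctrl.close_job())"
```

```text
the job is handed in; nothing more can be done
None
```

I set the pink dish level on the lit window between the V-block and the open jaw. I then turned the knob 53° clockwise until the roller dropped into the notch, let go, and moved the arm clear. The job was handed in at about 16 s of the 51 s allowed.

**Last checks:**
- **Dish:** it lies flat against the V-block at about (0.536, -0.038), within 2 to 5 mm of my estimated seat at (0.534, -0.041). The top camera puts it about 2 mm off. The scene camera puts it about 5 mm off, right at the limit, but the two cameras disagree by 3 mm and the outlines are only good to a few mm.
- **Clamp:** the roller shows in the notch and the knob bar lies along stage x, so the knob is near 0. I could not measure the jaw force directly; I only saw the jaw pressed against the dish.
- **Bystanders:** the arm did not touch the tan dish, bottle or marker. I did not measure their positions again at the end.
- **Failed checks:** none. The one odd reading was the grip width on the dish: 57 mm instead of the expected 58 mm, and the dish held level and did not slip.

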